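Open a rearing box onto its lid stop and load a feeding cartridge

ROBOT

A 7-joint arm with a two-finger parallel gripper is mounted at the origin on the work surface. World frame = base frame: x ahead of the robot, y to its left, z up, the work surface at z = 0. Lengths are in mm, angles in rad, forces in N, time in s.
With the tool pointing down it reaches from about 425 to 1025 mm from the base axis. Payload 9.4 kg.
Tool frame: the origin (TCP) lies between the finger pads; the fingertips stand 14 mm ahead of it and the grasp point (between the pads) lies 5 mm behind it; z points along the fingers, y is the direction in which the jaws open and shut (so a half turn about z gives the same grasp; the last joint's range is limited). The gripper opens to 93 mm and grips with 3 to 60 N. Pads are 15 mm wide; open, the fingers measure 128 mm over their backs; the gripper's body (75 mm by 188 mm) begins 65 mm behind the grasp point.
Start: joints at [1.265, 0.599, -0.003, 1.599, 0.002, 0.943, -0.08], TCP at [164.427, -706.108, 232.618] pointing down, gripper open.
Joint ranges: [-2.57, 2.57], [-0.35, 1.97], [-1.29, 1.29], [0.11, 2.56], [-1.05, 4.19], [0.11, 1.86], [-2.63, 2.63]. Speed limits (rad/s): [2.22, 2.22, 3.01, 3.01, 3.14, 3.14, 3.14].

INTERFACE

Orientations are given as a rotation vector (axis times angle).
In Python, from rig import manip gives the robot as it stands.
- The arm moves only by the tool arm_command, never from a script. Its argument "targets" is a list of rows, each an object with "dr": the turn, a rotation vector about the tool's x, y, z in degrees, a list of three; "delta_pos": the shift along the tool's x, y, z in mm, a list of three; "claw": the opening, from 0 (shut) to 1 (fully open). In form: [{"dr": [rx, ry, rz], "delta_pos": [dx, dy, dz], "claw": claw}, ...]. A call has 1 to 20 rows; each row shifts and turns the pose as measured when the row begins, along the tool's axes as they then stand; what a row does not reach is not made up. A row lasts 1/10 s, in which the tool goes at most 50 mm and 8.59 degrees, less where a joint would pass 70% of its speed; a pose out of reach is approached as far as the arm can. A call with a gripper value outside its range is refused whole. The fingers move at their own pace and stop on an object; the grip force is fixed at half the most. Time passes only in rows, so rows that do not move let the fingers close. It gives the time, the measured TCP pose, the force and the opening at its end, in the units of the state.
- manip.get_state(): the state, without advancing time (a new reading comes with each control period).
- manip.read_camera(name): name is "scene" or "top" or "wrist"; returns a dict with "frame" (480x640x3 uint8, blue, green, red), "intrinsics" (3x3 intrinsics, pixels), "pose" (4x4, takes a point from camera to world coordinates). Camera axes: x right, y down, z forward; pixel columns grow to the right and rows downward; lengths in mm; the calibration is good to about 2 mm. A picture is of the moment at which its call begins. There is no depth.
- manip.close_job(): hands the job in, once; it reports no verdict.
The state is a dict: "t": time; "qpos": joint angles; "qd": joint speeds; "effort": joint torques, N m; "tool_pos": TCP position; "tool_rot": TCP orientation; "contact_force": force on the tool from outside, world axes, zero at the start; "ft_torque": the same for the moment, N m; "width": finger opening in mm.
Only numpy, scipy, OpenCV 4.12 (cv2) and the standard library are available. Lean on these libraries where they do the work, as an engineer would, in place of code of your own. Each camera call takes 0.05 s, during which the arm holds its last target.

TASK

Swing the rearing box's lid open until it presses the rubber tip of its spring stop in by a few millimetres, without forcing the stop, and let it go resting there. Then stand the feeding cartridge upright in the round holder inside the box, lowering it rather than dropping it, and leave the lid resting on its stop and everything else on the table where it is.

Things in the scene. Friction and masses are not known exactly. Their poses are not given: they have to be found in the camera images.
- box: clear plastic rearing box, fixed to the table, 160 (x) x 228 (y) x 112 mm high, walls and floor 5 mm thick, open on top under its hinged lid. Origin: centre of its underside. Its x axis points level from the front (lid handle side) to the back (hinge side), z up.
- lid_hinge (a point): middle of the lid's hinge line, on the top of the box's back wall: 80 mm along the box's x from its origin and 112 mm up. The hinge line runs along the box's y axis.
- lid (a joint): hinge angle in rad of the white lid, a flat panel 161 mm long from hinge line to front edge, 232 mm wide, 6 mm thick, about 0.2 kg: 0 is shut, pi/2 upright; it grows as the handle goes up and over to the back. The hinge is stiff (about 0.4 N m of friction): the lid stays wherever it is let go.
- lid_handle (a point): middle of the lid handle's straight round bar: 12 mm thick, 100 mm long along the box's y axis, held by a post at each end; 150 mm from the hinge line along the panel and 46 mm above the panel's underside (40 mm above its top face, so 34 mm free under the bar). It moves with the lid.
- stop: the lid's stop behind the box: a dark steel post carrying a level rod along the box's x axis with a black rubber-tipped spring buffer (tip ball 18 mm across) that faces the lid. The buffer gives 1.5 N per mm over 7 mm of travel, then it is rigid; more than 14 N on it knocks it out of setting. Origin: that of the box (not on the post).
- stop_clamp (a point): aluminium clamp block at the top of the stop's post, on the rod's axis: 85 mm behind the hinge line, 100 mm above it and 92 mm to the box's +y side. The rod is clamped at a different length every time, so the lid meets the tip at a hinge angle anywhere from about 1.4 to 2.0 rad; where is not reported.
- cartridge_center (a point): centre, half-way up, of the feeding cartridge: a white plastic cylinder with a thin grey band above the middle, 28 mm across and 100 mm tall, about 0.07 kg, standing loose on the table left or right of the box. Its z axis is its long axis.
- holder_in (a point): centre of the inner floor of the round grey cup that holds the cartridge, fixed inside the box 20 mm in front of its middle: 44 mm across outside at the rim, walls 3 mm, 35 mm tall; the inner floor is about 10 mm above the table, so the standing cartridge ends just below the box's rim. z up.
- jar: amber glass jar with a white cap, 54 mm across, 75 mm tall, bystander; origin under its centre
- can_a: spray can, bare metal, 52 mm across, 170 mm tall, bystander; origin under its centre
- can_b: spray can, grey, 52 mm across, 150 mm tall, bystander; origin under its centre
- can_c: spray can, white, 52 mm across, 160 mm tall, bystander; origin under its centre
- pot: empty white plastic cup, 80 mm across, 60 mm tall, bystander; origin under its centre
- tray: shallow white tray, 110 x 160 x 30 mm, bystander; origin under its centre
There are look-alikes about, which are no part of the job. Of the things shaped like the part that bears cartridge_center, the white one is meant.

How it is judged (in metres and radians):
On the way, in this order (a step that is already met when the one before it is completed fails the run):
1. the lid is pressed against the buffer of its stop with at least 2 N (contact force between lid and stop above 2 N), for 0.3 s.
2. the cartridge stands in its holder (horizontal distance between cartridge_center and holder_in below 0.009 m and angle between cartridge_center's own z axis and vertical below 0.15 rad and z of cartridge_center in the frame of holder_in below 0.056 m), for 0.2 s.
At the end, for the whole second after the job is handed in: The lid rests against the buffer of its stop (over 0.15 N of contact, opened past 1.3 rad), and the cartridge stands at rest in the holder: within 9 mm of its axis, within 0.15 rad of upright, its centre less than 56 mm above the holder's inner floor (all of step 2 and contact force between lid and stop above 0.15 N and value of joint lid above 1.3 rad and linear speed of cartridge below 0.02 m/s); the robot touches nothing.
It fails at once if the stop is loaded with more than 14 N (contact force between stop and anything else above 14 N).
It fails at once if the cartridge is dropped into the holder (falls faster than 0.6 m/s there) (horizontal distance between cartridge_center and holder_in below 0.02 m and linear speed of cartridge above 0.6 m/s and z of cartridge_center in the frame of holder_in below 0.12 m).
It fails at once if a jar, can, cup or tray is pushed more than 30 mm or tipped over (distance of any of jar, can_a, can_b, can_c, pot, tray from where it was at the start of the episode above 0.03 m or angle between any of jar, can_a, can_b, can_c, pot, tray's own z axis and vertical above 0.5 rad).
It also fails if it takes over 72 s, if anything falls off the work surface, if the arm or the gripper's body presses on something with over 40 N, if the wrist force passes 120 N, or if a joint passes its speed limit or range.

## Working session

There is one attempt and no reset: what is moved stays moved. The work goes in short steps, Python scripts to look and compute and a tool call to move; the robot and the scene stay as the last step left them, time stands still between calls to the robot, and variables do not carry over. Pictures are saved under pics/ and viewed, and the job is handed in when it is done.

Besides the shell and the picture viewer there is one more tool, called after ">>>" in YAML: its name, and indented under it one key for each argument. arm_command: Moves the arm, as the interface text tells. Its arguments: {"type":"object","properties":{"targets":{"type":"array","items":{"type":"object","properties":{"dr":{"type":"array","items":{"type":"number"}},"delta_pos":{"type":"array","items":{"type":"number"}},"claw":{"type":"number"}}}}},"required":["targets"]}

```bash
mkdir -p pics; ls; python3 - <<'E'
from rig import manip
import cv2,numpy as np
s=manip.get_state(); print(s)
for n in ["scene","top","wrist"]:
    d=manip.read_camera(n); cv2.imwrite(f"pics/{n}0.png",d["frame"]); print(n,d["intrinsics"].tolist(),np.round(d["pose"],4).tolist())
    np.savez(f"pics/{n}0.npz",**d)
E
```

```text
pics
{'t': 0.0, 'qpos': array([ 1.26529967,  0.60012366, -0.00250603,  1.60012571,  0.00180963,
        0.94288826, -0.07977954]), 'qd': array([-0.0001012 ,  0.00137669,  0.00025305, -0.0012637 , -0.00041482,
        0.00127484, -0.0003563 ]), 'effort': array([ 2.66277048e-04, -7.65093970e+01,  1.49767186e+00, -2.52355403e+01,
       -5.23792778e-02,  1.68888102e-02,  1.55272082e-04]), 'tool_pos': array([ 164.28851244, -705.66554408,  231.76304141]), 'tool_rot': array([-3.11955362e+00, -3.58521879e-01,  5.40715314e-04]), 'contact_force': array([0.208281  , 0.397755  , 1.07018966]), 'ft_torque': array([-0.01472532, -0.00263357, -0.003809  ]), 'width': 92.64165189473621}
scene [[447.8174485289095, 0.0, 323.88063224411655], [0.0, 447.8174485289095, 238.17298697282123], [0.0, 0.0, 1.0]] [[0.9136, -0.3184, 0.253, 277.5024], [-0.4067, -0.7122, 0.5722, -562.7511], [-0.002, -0.6256, -0.7801, 940.9967], [0.0, 0.0, 0.0, 1.0]]
top [[445.5827868517883, 0.0, 315.4481895883939], [0.0, 445.5827868517883, 244.98516444786165], [0.0, 0.0, 1.0]] [[0.0002, -0.987, 0.161, 337.7742], [-1.0, -0.0001, 0.0006, 4.036], [-0.0006, -0.161, -0.987, 1204.4115], [0.0, 0.0, 0.0, 1.0]]
wrist [[399.007509041258, 0.0, 322.80396602449207], [0.0, 399.007509041258, 245.72149025482588], [0.0, 0.0, 1.0]] [[0.2274, -0.9361, -0.2682, 239.2841], [-0.9738, -0.2191, -0.0611, -688.721], [-0.0016, 0.275, -0.9614, 384.232], [0.0, 0.0, 0.0, 1.0]]
```

View pics/scene0.png

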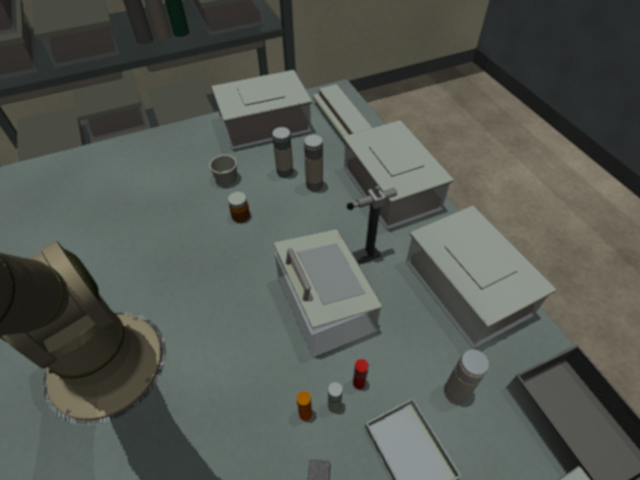

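View pics/top0.png

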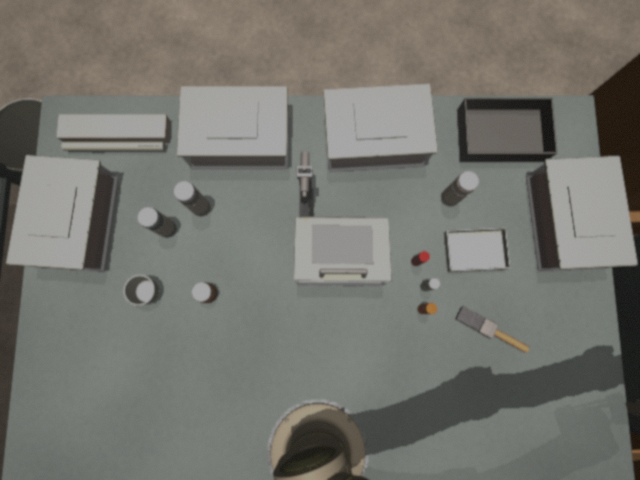

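Candidates for the cartridge (top view): white-capped cylinder (432,284), red (422,257), orange (428,309), and the jar with a white cap (204,292). By description the white one is meant. I'll check it in a close crop and then measure it.

```bash
cat > h.py <<'E'
import numpy as np,cv2
def load(n): return np.load(f"pics/{n}.npz")
def ray(d,u,v):
    r=np.linalg.inv(d["intrinsics"])@[u,v,1.]; return d["pose"][:3,3],d["pose"][:3,:3]@r
def onz(d,u,v,z):
    o,r=ray(d,u,v); return o+r*(z-o[2])/r[2]
def tri(L):
    A=np.zeros((3,3));b=np.zeros(3)
    for d,u,v in L:
        o,r=ray(d,u,v); r=r/np.linalg.norm(r); P=np.eye(3)-np.outer(r,r);A+=P;b+=P@o
    p=np.linalg.solve(A,b)
    return p,[np.linalg.norm(np.cross(p-ray(*q)[0],ray(*q)[1]/np.linalg.norm(ray(*q)[1]))) for q in L]
def proj(d,p):
    c=np.linalg.inv(d["pose"])@np.r_[p,1.]; q=d["intrinsics"]@c[:3]; return q[:2]/q[2]
E
python3 - <<'E'
from h import *
t=load("top0")["frame"];s=load("scene0")["frame"]
a=cv2.resize(t[145:325,285:445],None,fx=5,fy=5,interpolation=2)[:600*3//2]
cv2.imwrite("pics/c1.png",cv2.resize(t[150:320,290:440],(525,595),interpolation=cv2.INTER_CUBIC))
cv2.imwrite("pics/c2.png",cv2.resize(s[180:430,260:400],(336,600),interpolation=cv2.INTER_CUBIC))
E
```

```text
(no output)
```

View pics/c1.png

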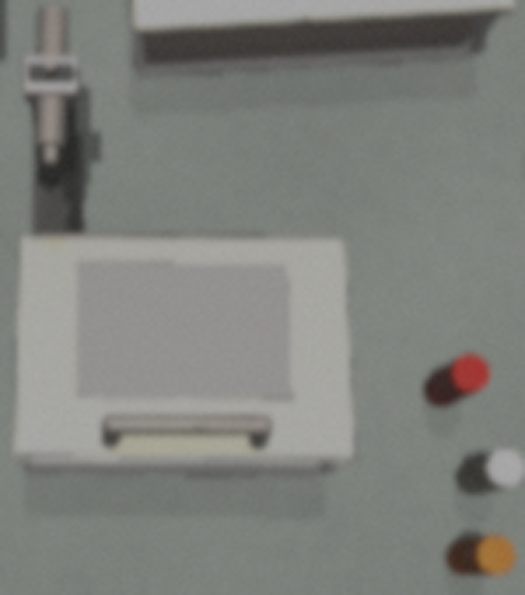

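View pics/c2.png

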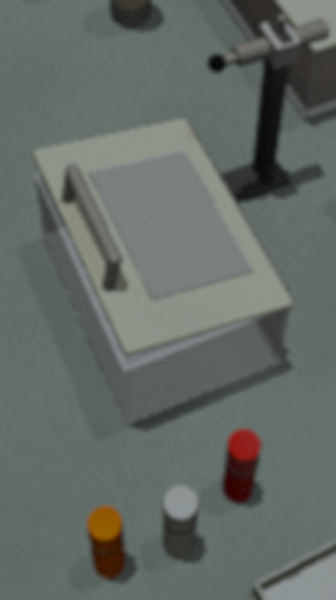

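View pics/wrist0.png

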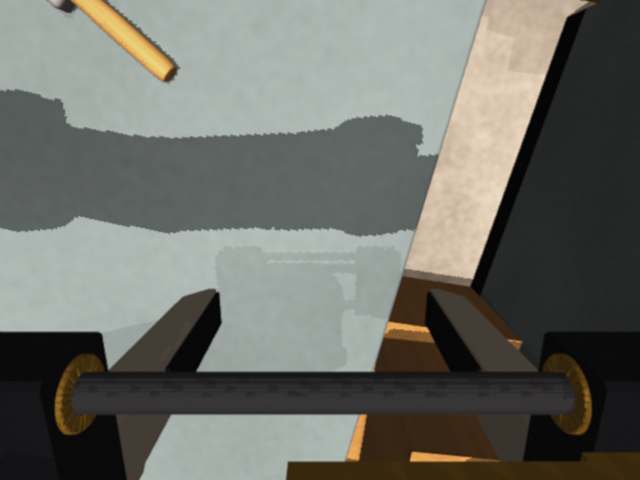

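The crops show the white cartridge's top face at top-view pixel (435,283) and at (335,388) in the scene view. The buffer ball is at scene (350,206) and near top (304,197). Next I compute positions.

```bash
python3 - <<'E'
from h import *
np.set_printoptions(precision=1,suppress=True)
t=load("top0");s=load("scene0")
f=lambda x,y:(290+x/3.5-.3,150+y/3.5-.3); g=lambda x,y:(260+x/2.4-.3,180+y/2.4-.3)
# segment lid mask top
hsv=cv2.cvtColor(t["frame"],cv2.COLOR_BGR2HSV)
C=[onz(t,*f(*c),118) for c in [(22,236),(345,239),(353,458),(14,455)]]
print(np.array(C),[np.linalg.norm(C[i]-C[i-1]) for i in range(4)])
S=[onz(s,*g(*c),118) for c in [(185,119),(291,302),(126,350),(35,152)]]
print(np.array(S),[np.linalg.norm(S[i]-S[i-1]) for i in range(4)])
print("handle", [onz(t,*f(*c),164)for c in[(104,420),(270,422)]],[onz(s,*g(*c),164)for c in[(72,170),(112,265)]])
print("tip",tri([(t,*f(50,165)),(s,*g(217,62))]), tri([(t,*f(50,90)),(s,*g(282,38))]))
print("tip z=212", onz(t,*f(50,165),212),onz(s,*g(217,62),212),"clamp",onz(t,*f(50,75),212),onz(s,*g(282,38),212))
print("cart",onz(t,*f(507,467),100),onz(s,*g(181,503),100))
# auto: white blob
for d,b in((t,(420,270,450,300)),(s,(322,378,350,415))):
    c=d["frame"][b[1]:b[3],b[0]:b[2]].astype(int); m=(c.min(2)>150).astype(np.uint8)
    n,l,st,ce=cv2.connectedComponentsWithStats(m); i=1+np.argmax(st[1:,4]) if n>1 else None
    if i: q=ce[i]+b[:2]; print(st[i],q,onz(d,*q,100))
E
```

```text
[[ 585.4   53.3  118. ]
 [ 583.3 -177.   118. ]
 [ 427.1 -178.5  118. ]
 [ 429.2   57.7  118. ]] [np.float64(156.31544479601746), np.float64(230.26863589364322), np.float64(156.1415106524809), np.float64(236.21002675334822)]
[[ 583.7   53.2  118. ]
 [ 580.1 -173.9  118. ]
 [ 429.9 -157.8  118. ]
 [ 432.7   74.9  118. ]] [np.float64(152.5286971619801), np.float64(227.06801889280243), np.float64(151.0447451519615), np.float64(232.70952962020547)]
handle [array([448.8,  -4.6, 164. ]), array([ 447.4, -115.8,  164. ])] [array([447.5,   6. , 164. ]), array([ 441.8, -102.1,  164. ])]
tip (array([607.7,  31.7, 213.5]), [np.float64(3.5085696436306657), np.float64(3.5085696436307323)]) (array([665.3,  29.9, 218.9]), [np.float64(4.601501570733126), np.float64(4.601501570732964)])
tip z=212 [611.7  31.  212. ] [604.7  32.9 212. ] clamp [673.2  31.3 212. ] [674.   35.5 212. ]
cart [ 422.2 -290.3  100. ] [ 420.4 -289.9  100. ]
[10  9 10  9 70] [434.4 283.1] [ 422.4 -289.9  100. ]
```

```bash
python3 - <<'E'
from h import *
np.set_printoptions(precision=1,suppress=True)
t=load("top0");s=load("scene0")
for n,d,box in(("t",t,(285,160,445,310)),("s",s,(262,180,402,425))):
    k=3.6 if n=="t" else 2.4
    im=cv2.resize(d["frame"][box[1]:box[3],box[0]:box[2]],None,fx=k,fy=k,interpolation=cv2.INTER_CUBIC)
    for p,c in (((584,54,118),(0,0,255)),((583,-177,118),(0,255,0)),((426,-178.5,118),(255,0,0)),((426,56,118),(0,255,255)),((422,-290,100),(255,0,255)),((608,32,212),(255,255,0)),((422,-178,0),(255,0,255)),((441,-6,158),(0,0,255)),((441,-115,158),(0,0,255))):
        q=(proj(d,np.array(p,float))-box[:2]+.5)*k; cv2.circle(im,tuple(int(x) for x in q),3,c,-1)
    cv2.imwrite(f"pics/o_{n}.png",im)
E
```

```text
(no output)
```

View pics/o_t.png

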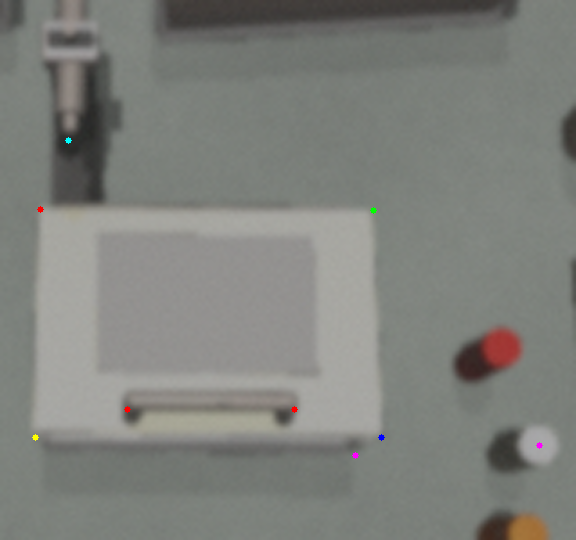

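View pics/o_s.png

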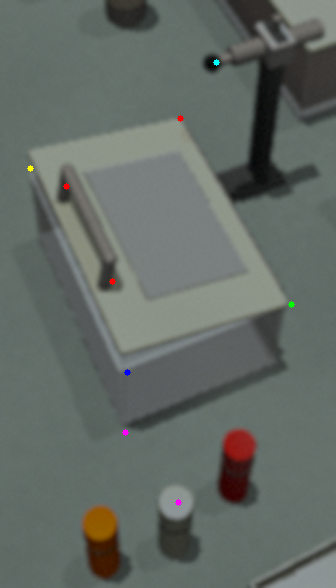

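The lid is evidently already slightly ajar: its front corners appear above the z=118 prediction in the scene view. I triangulate them instead.

```bash
python3 - <<'E'
from h import *
np.set_printoptions(precision=1,suppress=True)
t=load("top0");s=load("scene0")
f=lambda x,y:(285+x/3.6-.5,160+y/3.6-.5); g=lambda x,y:(262+x/2.4-.5,180+y/2.4-.5)
for n,a,b in (("FL",(34,435),(29,151)),("FR",(381,435),(122,351)),("BL",(40,208),(179,118)),("BR",(375,209),(289,302)),
  ("hL",(124,400),(66,168)),("hR",(297,401),(113,262)),("tip",(68,137),(211,62)),("clamp",(71,40),(276,38)),("cart",(540,445),(176,502)),("boxFRbase",(364,452),(124,428))):
    p,e=tri([(t,*f(*a)),(s,*g(*b))]); print(n,p,e[0])
E
```

```text
FL [426.   55.7 145.8] 0.6479492110823037
FR [ 424.9 -172.9  147.5] 0.3738697485882789
BL [583.5  54.4 119.6] 1.131360312254217
BR [ 581.8 -176.8  123. ] 1.426164108389922
hL [444.2  -3.3 181. ] 0.6921047793028497
hR [ 443.2 -113.6  185.5] 0.5779017829121907
tip [606.4  33.  213.3] 3.2368294728847062
clamp [670.6  30.9 219.2] 1.4318738928695691
cart [ 421.1 -289.4  102.1] 1.037012615682871
boxFRbase [ 421.6 -181.5   18.3] 1.8062140799654796
```

The measurements agree with the sizes given:
- **Hinge:** at about (582,-60,112), with box yaw near 0.
- **Lid:** ajar by about 0.17 rad, with the handle bar at (443,-59,183).
- **Buffer ball:** at about (604,32,212), so first contact should come near 1.64 rad.
- **White cartridge:** at (421,-290).

The plan is to push the bar up and over with closed fingers, then press the lid's underside. First I straighten the yaw and close the claw.

>>> arm_command:
  targets:
    - {"dr": [0,0,6.6],"delta_pos": [0,0,0],"claw": 0}
    - {"dr": [0,0,6.6],"delta_pos": [0,0,0],"claw": 0}
    - {"dr": [0,0,0],"delta_pos": [0,0,0],"claw": 0}

```text
t: 0.45
tool_pos: [164.0, -705.2, 230.8]
tool_rot: [-3.138, 0.014, 0.001]
contact_force: [-0.6, -0.0, 0.3]
width: 73.7
```

>>> arm_command:
  targets:
    - {"dr": [0,0,0],"delta_pos": [24,-29,-1],"claw": 0}
    - {"dr": [0,0,0],"delta_pos": [24,-29,-1],"claw": 0}
    - {"dr": [0,0,0],"delta_pos": [24,-29,-1],"claw": 0}
    - {"dr": [0,0,0],"delta_pos": [24,-29,-1],"claw": 0}
    - {"dr": [0,0,0],"delta_pos": [24,-29,-1],"claw": 0}
    - {"dr": [0,0,0],"delta_pos": [24,-29,-1],"claw": 0}
    - {"dr": [0,0,0],"delta_pos": [24,-29,-1],"claw": 0}
    - {"dr": [0,0,0],"delta_pos": [24,-29,-1],"claw": 0}
    - {"dr": [0,0,0],"delta_pos": [24,-29,-1],"claw": 0}
    - {"dr": [0,0,0],"delta_pos": [24,-29,-1],"claw": 0}
    - {"dr": [0,0,0],"delta_pos": [24,-29,-1],"claw": 0}
    - {"dr": [0,0,0],"delta_pos": [24,-29,-1],"claw": 0}

```text
t: 1.65
tool_pos: [453.7, -345.8, 240.9]
tool_rot: [-3.14, -0.041, 0.008]
contact_force: [-0.5, -1.4, 0.3]
width: 0.6
```

>>> arm_command:
  targets:
    - {"dr": [0,0,0.5],"delta_pos": [-3,-27,0],"claw": 0}
    - {"dr": [0,0,0.5],"delta_pos": [-3,-27,0],"claw": 0}
    - {"dr": [0,0,0.5],"delta_pos": [-3,-27,0],"claw": 0}
    - {"dr": [0,0,0],"delta_pos": [-3,-27,0],"claw": 0}
    - {"dr": [0,0,0],"delta_pos": [-3,-27,0],"claw": 0}
    - {"dr": [0,0,0],"delta_pos": [-3,-27,0],"claw": 0}
    - {"dr": [0,0,0],"delta_pos": [-3,-27,0],"claw": 0}
    - {"dr": [0,0,0],"delta_pos": [-3,-27,0],"claw": 0}
    - {"dr": [0,0,0],"delta_pos": [-3,-20,0],"claw": 0}
    - {"dr": [0,0,0],"delta_pos": [0,0,0],"claw": 0}

```text
t: 2.65
tool_pos: [423.0, -95.8, 241.5]
tool_rot: [-3.14, -0.078, 0.004]
contact_force: [-0.1, -0.6, -0.0]
width: 0.5
```

```bash
python3 - <<'E'
from rig import manip
import cv2,numpy as np
for n in ["scene","wrist"]:
    d=manip.read_camera(n); cv2.imwrite(f"pics/{n}1.png",d["frame"]);np.savez(f"pics/{n}1.npz",**d)
s=manip.get_state(); print(s["tool_pos"],s["tool_rot"],s["qpos"])
E
```

```text
[423.60446721 -98.01308271 241.58114277] [ 3.14043344  0.07179822 -0.00317162] [ 0.12756613  0.24232199 -0.03841094  2.22161798  0.01555307  0.67985212
 -1.44691705]
```

View pics/wrist1.png

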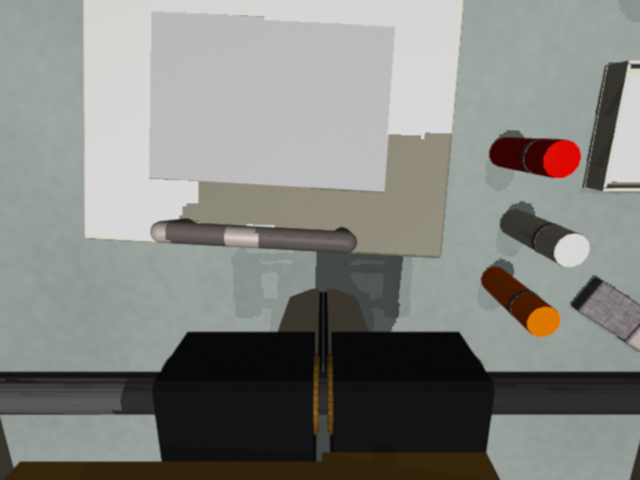

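View pics/scene1.png

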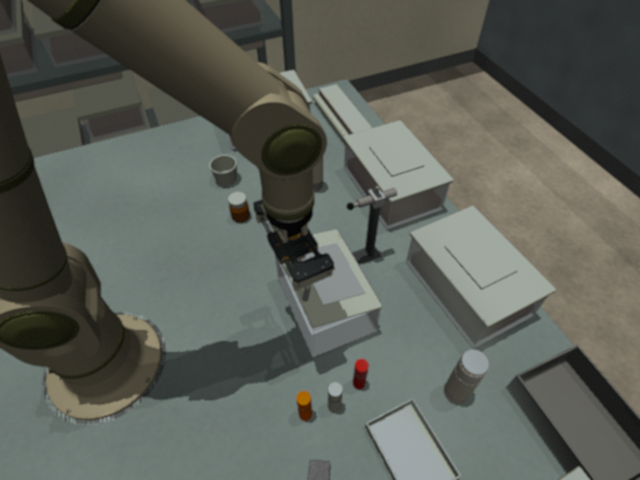

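The wrist view shows the bar from (158,231) to (348,240) and the fingertips at (322,292), clear in front of it near its right end. I shift toward the middle and go down in front of the bar.

>>> arm_command:
  targets:
    - {"dr": [0,0,2.0],"delta_pos": [-1,-12,0],"claw": 0}
    - {"dr": [0,0,1.5],"delta_pos": [0,-12,0],"claw": 0}
    - {"dr": [0,0,0.5],"delta_pos": [0,0,0],"claw": 0}
    - {"dr": [0,0,0],"delta_pos": [0,0,20],"claw": 0}
    - {"dr": [0,0,0],"delta_pos": [0,0,20],"claw": 0}
    - {"dr": [0,0,0],"delta_pos": [0,0,16],"claw": 0}
    - {"dr": [0,0,0],"delta_pos": [0,0,2],"claw": 0}
    - {"dr": [0,0,0],"delta_pos": [0,0,0],"claw": 0}

```text
t: 3.55
tool_pos: [425.0, -84.2, 182.6]
tool_rot: [3.137, -0.044, 0.003]
contact_force: [0.9, 0.1, -0.4]
width: 0.7
```

>>> arm_command:
  targets:
    - {"dr": [0,0,0],"delta_pos": [4,0,-3],"claw": 0}
    - {"dr": [0,0,0],"delta_pos": [4,0,-5],"claw": 0}
    - {"dr": [0,0,0],"delta_pos": [4,0,-5],"claw": 0}
    - {"dr": [0,0,0],"delta_pos": [4,0,-5],"claw": 0}
    - {"dr": [0,0,0],"delta_pos": [5,0,-6],"claw": 0}
    - {"dr": [0,0,0],"delta_pos": [5,0,-6],"claw": 0}

```text
t: 4.15
tool_pos: [446.7, -85.3, 215.5]
tool_rot: [3.138, -0.044, -0.015]
contact_force: [-3.1, 1.6, -2.0]
width: 0.6
```

>>> arm_command:
  targets:
    - {"dr": [0,0,0],"delta_pos": [6,0,-3],"claw": 0}
    - {"dr": [0,0,0],"delta_pos": [6,0,-4],"claw": 0}
    - {"dr": [0,0,0],"delta_pos": [6,0,-4],"claw": 0}
    - {"dr": [0,0,0],"delta_pos": [6,0,-4],"claw": 0}
    - {"dr": [0,0,0],"delta_pos": [6,0,-4],"claw": 0}
    - {"dr": [0,0,0],"delta_pos": [6,0,-4],"claw": 0}

```text
t: 4.75
tool_pos: [472.3, -85.6, 241.3]
tool_rot: [3.138, -0.043, -0.053]
contact_force: [-6.2, 1.8, 2.7]
width: 0.1
```

```bash
python3 - <<'E'
from rig import manip
import cv2,numpy as np
for n in ["scene"]:
    d=manip.read_camera(n); cv2.imwrite(f"pics/{n}2.png",d["frame"][120:420,180:500].repeat(2,0).repeat(2,1))
s=manip.get_state(); print(s["tool_pos"],s["tool_rot"],s["contact_force"])
E
```

```text
[473.44978792 -85.63279976 241.97982866] [ 3.13840939 -0.04293041 -0.05121079] [-9.22501282  2.18738159  8.28418411]
```

View pics/scene2.png

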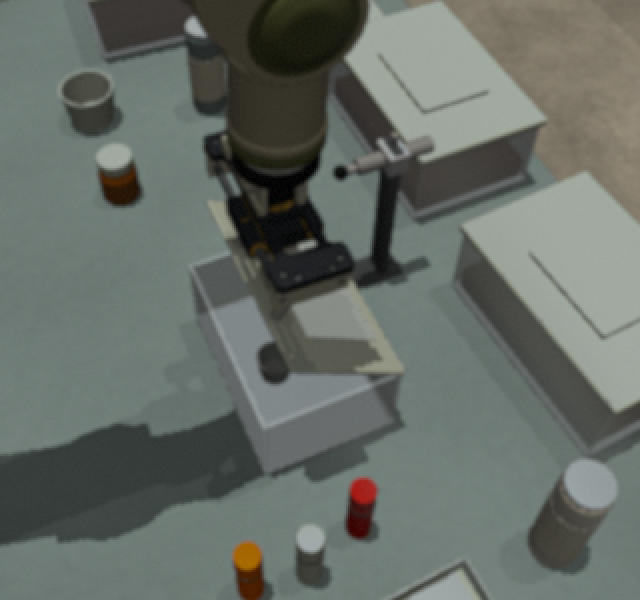

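The lid is following the finger, at roughly 0.6 rad in the picture. The bar stays in front of the fingers and the grey holder now shows at (273,362). I continue the arc.

>>> arm_command:
  targets:
    - {"dr": [0,0.5,0],"delta_pos": [7,0,-3],"claw": 0}
    - {"dr": [0,0.5,0],"delta_pos": [8,0,-3],"claw": 0}
    - {"dr": [0,0.5,0],"delta_pos": [8,0,-2],"claw": 0}
    - {"dr": [0,0,0],"delta_pos": [8,0,-2],"claw": 0}
    - {"dr": [0,0,0],"delta_pos": [8,0,-1],"claw": 0}

```text
t: 5.3
tool_pos: [510.6, -87.8, 257.3]
tool_rot: [3.137, -0.044, -0.017]
contact_force: [-5.5, 0.2, 3.3]
width: 0.6
```

>>> arm_command:
  targets:
    - {"dr": [0,0,0],"delta_pos": [9,0,-2],"claw": 0}
    - {"dr": [0,0,0],"delta_pos": [9,0,-2],"claw": 0}
    - {"dr": [0,0,0],"delta_pos": [8,0,-1],"claw": 0}
    - {"dr": [0,0,0],"delta_pos": [8,0,-1],"claw": 0}
    - {"dr": [0,0,0],"delta_pos": [7,0,-1],"claw": 0}
    - {"dr": [0,0,0],"delta_pos": [6,0,0],"claw": 0}
    - {"dr": [0,0,0],"delta_pos": [0,0,0],"claw": 0}

```text
t: 6.0
tool_pos: [564.5, -88.9, 267.9]
tool_rot: [3.138, -0.043, -0.006]
contact_force: [-2.2, 0.9, 2.0]
width: 0.1
```

```bash
python3 - <<'E'
from rig import manip
import cv2,numpy as np
for n in ["scene"]:
    d=manip.read_camera(n); cv2.imwrite(f"pics/{n}3.png",d["frame"][120:420,180:500].repeat(2,0).repeat(2,1))
s=manip.get_state(); print(s["tool_pos"],s["tool_rot"],s["contact_force"])
E
```

```text
[564.40490948 -88.93333492 267.89905524] [ 3.13746222 -0.0430564  -0.00582417] [0.93369692 0.9396464  0.76993914]
```

View pics/scene3.png

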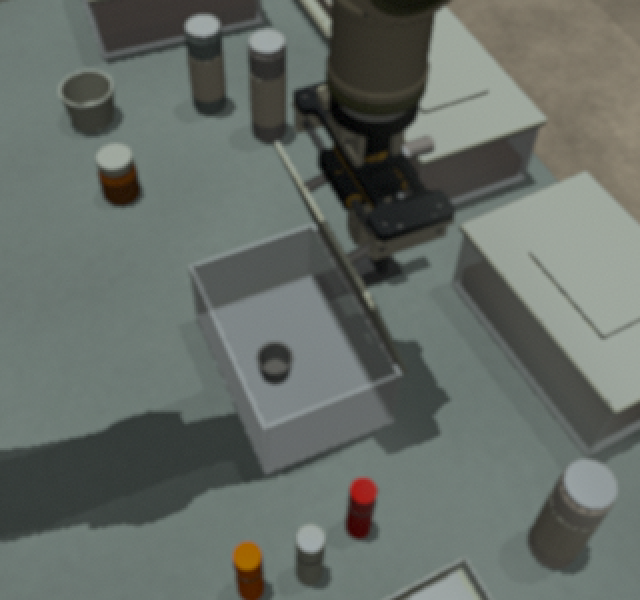

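The lid stands at about 1.25 rad, clear of the stop, and stays there. I withdraw upward, come round to the front and go down for the underside push.

>>> arm_command:
  targets:
    - {"dr": [0,0,0],"delta_pos": [0,0,-15],"claw": 0}
    - {"dr": [0,0,0],"delta_pos": [0,0,-25],"claw": 0}
    - {"dr": [0,0,0],"delta_pos": [0,0,-20],"claw": 0}
    - {"dr": [0,0,-0.8],"delta_pos": [-20,-10,0],"claw": 0}
    - {"dr": [0,0,-0.8],"delta_pos": [-25,-15,0],"claw": 0}
    - {"dr": [0,0,0],"delta_pos": [-25,-15,0],"claw": 0}
    - {"dr": [0,0,0],"delta_pos": [-15,-8,0],"claw": 0}
    - {"dr": [0,0,0],"delta_pos": [0,0,0],"claw": 0}

```text
t: 6.85
tool_pos: [480.6, -41.8, 328.8]
tool_rot: [3.134, -0.004, 0.007]
contact_force: [-0.4, 0.4, -0.5]
width: 0.2
```

>>> arm_command:
  targets:
    - {"dr": [0,0,0],"delta_pos": [0,0,25],"claw": 0}
    - {"dr": [0,0,0],"delta_pos": [0,0,30],"claw": 0}
    - {"dr": [0,0,0],"delta_pos": [0,0,25],"claw": 0}
    - {"dr": [0,0,0],"delta_pos": [0,0,8],"claw": 0}
    - {"dr": [0,0,0],"delta_pos": [0,0,0],"claw": 0}

```text
t: 7.35
tool_pos: [486.7, -45.1, 240.0]
tool_rot: [3.133, -0.007, 0.024]
contact_force: [-0.2, 0.3, 0.1]
width: 0.4
```

```bash
cat > snap.py <<'E'
from rig import manip
import cv2,numpy as np,sys
k=sys.argv[1]
for n in sys.argv[2:]:
    d=manip.read_camera(n); np.savez(f"pics/{n}{k}.npz",**d)
    f=d["frame"]
    if n=="scene": f=cv2.resize(f[120:420,180:500],None,fx=2,fy=2,interpolation=2)
    if n=="top": f=cv2.resize(f[120:320,240:460],None,fx=3,fy=3,interpolation=2)
    cv2.imwrite(f"pics/{n}{k}.png",f)
s=manip.get_state(); print(s["t"],s["tool_pos"].round(1),s["tool_rot"].round(3),s["contact_force"].round(1),s["width"])
E
python3 snap.py 4 scene top
```

```text
7.45 [487.1 -45.  241.1] [ 3.133 -0.007  0.026] [-0.  -0.2  0. ] 0.6181163646336806
```

View pics/scene4.png

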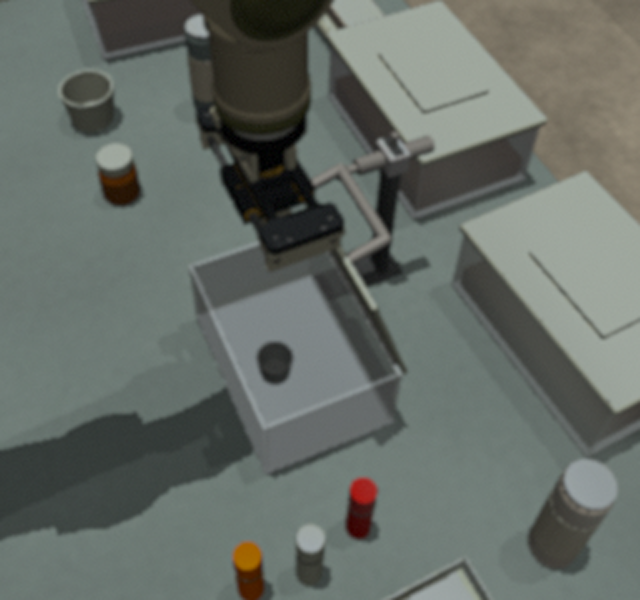

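View pics/top4.png

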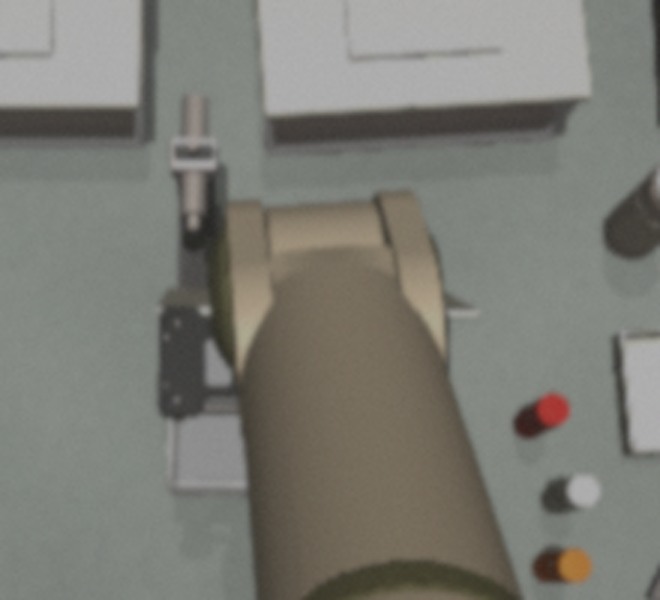

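The lid leans at about 1.2 rad and the fingers are in front of its underside. I advance and watch the force.

>>> arm_command:
  targets:
    - {"dr": [0,-0.5,0],"delta_pos": [15,0,0],"claw": 0}
    - {"dr": [0,-0.5,0],"delta_pos": [15,0,0],"claw": 0}
    - {"dr": [0,0,0],"delta_pos": [10,0,0],"claw": 0}
    - {"dr": [0,0,0],"delta_pos": [6,0,0],"claw": 0}
    - {"dr": [0,0,0],"delta_pos": [6,0,0],"claw": 0}
    - {"dr": [0,0,0],"delta_pos": [6,0,0],"claw": 0}
    - {"dr": [0,0,0],"delta_pos": [5,0,0],"claw": 0}

```text
t: 8.15
tool_pos: [552.1, -46.1, 247.1]
tool_rot: [3.133, -0.009, 0.004]
contact_force: [-2.6, 0.2, 1.5]
width: 0.6
```

>>> arm_command:
  targets:
    - {"dr": [0,0,0],"delta_pos": [4,0,1],"claw": 0}
    - {"dr": [0,0,0],"delta_pos": [4,0,1],"claw": 0}
    - {"dr": [0,0,0],"delta_pos": [4,0,1],"claw": 0}
    - {"dr": [0,0,0],"delta_pos": [3,0,1],"claw": 0}

```text
t: 8.55
tool_pos: [568.3, -46.4, 242.9]
tool_rot: [3.132, -0.009, 0.004]
contact_force: [-3.1, -0.3, 2.4]
width: 0.9
```

```bash
python3 snap.py 5 scene top
```

```text
8.65 [568.6 -46.3 242.7] [ 3.132 -0.009  0.005] [-0.4 -1.2  0.3] 0.4626457877492485
```

View pics/scene5.png

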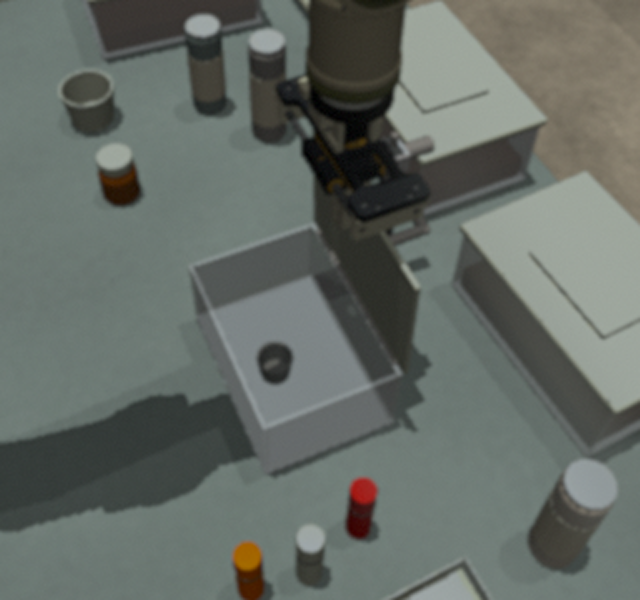

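View pics/top5.png

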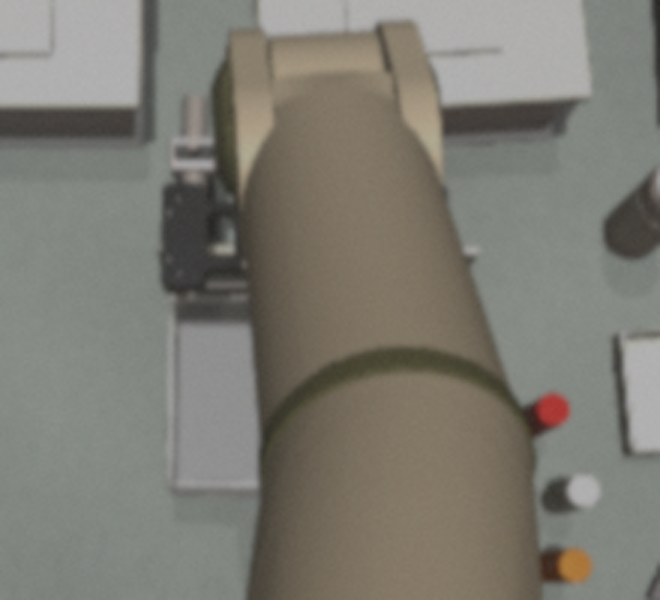

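The lid is near 1.53 rad and the tip is not yet touched: the steady force equals the hinge friction. I continue in 2 mm steps.

>>> arm_command:
  targets:
    - {"dr": [0,0,0],"delta_pos": [3,0,0],"claw": 0}
    - {"dr": [0,0,0],"delta_pos": [2,0,0],"claw": 0}
    - {"dr": [0,0,0],"delta_pos": [2,0,0],"claw": 0}

```text
t: 8.95
tool_pos: [575.3, -46.4, 242.6]
tool_rot: [3.132, -0.009, 0.003]
contact_force: [-2.6, -0.0, 3.2]
width: 0.4
```

>>> arm_command:
  targets:
    - {"dr": [0,0,0],"delta_pos": [2,0,0],"claw": 0}

```text
t: 9.05
tool_pos: [577.2, -46.4, 242.6]
tool_rot: [3.132, -0.009, 0.002]
contact_force: [-3.6, 0.0, 1.8]
width: 0.6
```

>>> arm_command:
  targets:
    - {"dr": [0,0,0],"delta_pos": [2,0,0],"claw": 0}

```text
t: 9.15
tool_pos: [579.0, -46.4, 242.5]
tool_rot: [3.132, -0.009, 0.001]
contact_force: [-3.3, -0.3, 0.8]
width: 0.0
```

>>> arm_command:
  targets:
    - {"dr": [0,0,0],"delta_pos": [1.5,0,0],"claw": 0}

```text
t: 9.25
tool_pos: [580.5, -46.4, 242.4]
tool_rot: [3.132, -0.009, 0.001]
contact_force: [-4.1, 0.3, 0.9]
width: 0.7
```

>>> arm_command:
  targets:
    - {"dr": [0,0,0],"delta_pos": [1.5,0,0],"claw": 0}

```text
t: 9.35
tool_pos: [581.8, -46.5, 242.3]
tool_rot: [3.132, -0.009, -0.001]
contact_force: [-3.9, -0.9, 2.9]
width: 0.4
```

```bash
python3 snap.py 6 scene top
```

```text
9.45 [582.  -46.5 242.3] [ 3.132 -0.009 -0.   ] [-3.6 -0.   1.9] 0.6347733227441354
```

View pics/scene6.png

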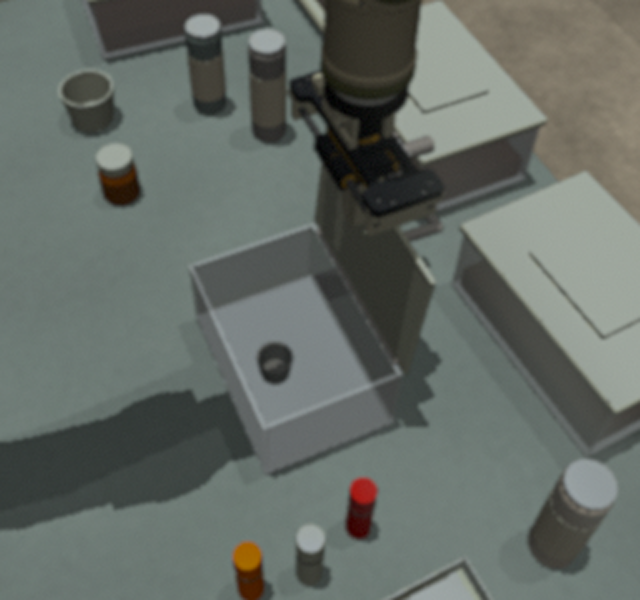

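View pics/top6.png

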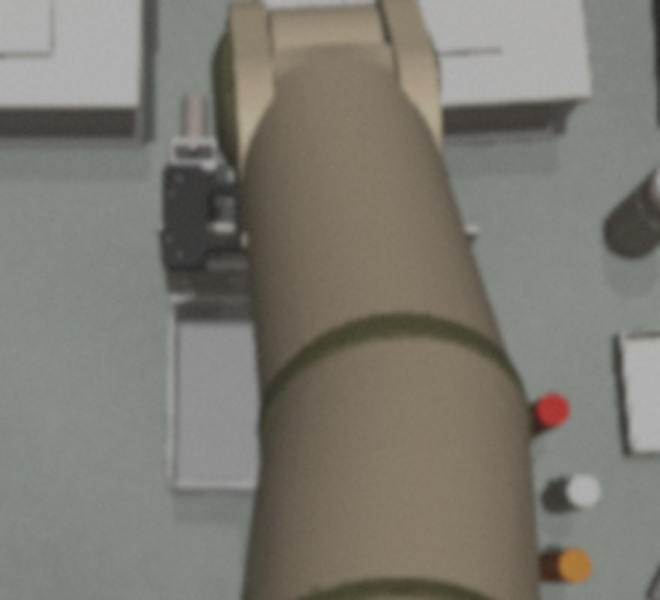

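>>> arm_command:
  targets:
    - {"dr": [0,0,0],"delta_pos": [1.5,0,0],"claw": 0}

```text
t: 9.55
tool_pos: [582.9, -46.5, 242.3]
tool_rot: [3.132, -0.009, -0.002]
contact_force: [-6.1, 0.0, 3.7]
width: 0.6
```

>>> arm_command:
  targets:
    - {"dr": [0,0,0],"delta_pos": [1.5,0,0],"claw": 0}

```text
t: 9.65
tool_pos: [583.7, -46.5, 242.2]
tool_rot: [3.132, -0.009, -0.004]
contact_force: [-6.7, 0.0, 4.5]
width: 0.4
```

>>> arm_command:
  targets:
    - {"dr": [0,0,0],"delta_pos": [0,0,0],"claw": 0}

```text
t: 9.75
tool_pos: [583.7, -46.5, 242.2]
tool_rot: [3.132, -0.009, -0.004]
contact_force: [-3.2, -0.6, 1.8]
width: 0.4
```

The force now rises as the tool advances, so contact began near TCP x = 581. I press about 1.5 mm more and hold.

>>> arm_command:
  targets:
    - {"dr": [0,0,0],"delta_pos": [1.5,0,0],"claw": 0}
    - {"dr": [0,0,0],"delta_pos": [1.5,0,0],"claw": 0}

```text
t: 9.95
tool_pos: [584.9, -46.5, 242.1]
tool_rot: [3.132, -0.009, -0.01]
contact_force: [-7.0, 0.9, 6.3]
width: 0.8
```

>>> arm_command:
  targets:
    - {"dr": [0,0,0],"delta_pos": [1.5,0,0],"claw": 0}

```text
t: 10.05
tool_pos: [585.4, -46.5, 242.1]
tool_rot: [3.132, -0.01, -0.013]
contact_force: [-7.9, -0.3, 6.7]
width: 0.2
```

>>> arm_command:
  targets:
    - {"dr": [0,0,0],"delta_pos": [1,0,0],"claw": 0}

```text
t: 10.15
tool_pos: [585.5, -46.5, 242.1]
tool_rot: [3.132, -0.01, -0.017]
contact_force: [-8.0, 0.5, 6.0]
width: 0.7
```

>>> arm_command:
  targets:
    - {"dr": [0,0,0],"delta_pos": [1,0,0],"claw": 0}
    - {"dr": [0,0,0],"delta_pos": [1,0,0],"claw": 0}
    - {"dr": [0,0,0],"delta_pos": [0.8,0,0],"claw": 0}
    - {"dr": [0,0,0],"delta_pos": [0.5,0,0],"claw": 0}
    - {"dr": [0,0,0],"delta_pos": [0,0,0],"claw": 0}
    - {"dr": [0,0,0],"delta_pos": [0,0,0],"claw": 0}

```text
t: 10.75
tool_pos: [585.4, -46.5, 242.2]
tool_rot: [3.132, -0.01, -0.027]
contact_force: [-3.3, 0.2, 0.8]
width: 0.5
```

>>> arm_command:
  targets:
    - {"dr": [0,0,0],"delta_pos": [-2,0,0],"claw": 0}
    - {"dr": [0,0.7,0],"delta_pos": [-4,0,0],"claw": 0}
    - {"dr": [0,0.7,0],"delta_pos": [-15,0,0],"claw": 0}
    - {"dr": [0,0,0],"delta_pos": [-25,0,-10],"claw": 0}
    - {"dr": [0,0,0],"delta_pos": [-30,5,-15],"claw": 0}
    - {"dr": [0,0,0],"delta_pos": [-30,15,-15],"claw": 0}
    - {"dr": [0,0,0],"delta_pos": [-20,25,-15],"claw": 0.5}
    - {"dr": [0,0,0],"delta_pos": [0,40,-5],"claw": 0.7}
    - {"dr": [0,0,0],"delta_pos": [0,40,0],"claw": 0.8}
    - {"dr": [0,0,0],"delta_pos": [-10,40,0],"claw": 0.8}
    - {"dr": [0,0,0],"delta_pos": [-10,40,0],"claw": 0.8}

```text
t: 11.85
tool_pos: [440.6, -251.1, 306.2]
tool_rot: [3.129, 0.011, 0.057]
contact_force: [0.1, -0.8, -0.4]
width: 36.1
```

```bash
python3 snap.py 7 scene top wrist
```

```text
12.0 [ 439.9 -252.2  305.9] [3.129e+00 2.000e-03 5.500e-02] [ 0.5  0.9 -0.3] 47.65991058861756
```

View pics/scene7.png

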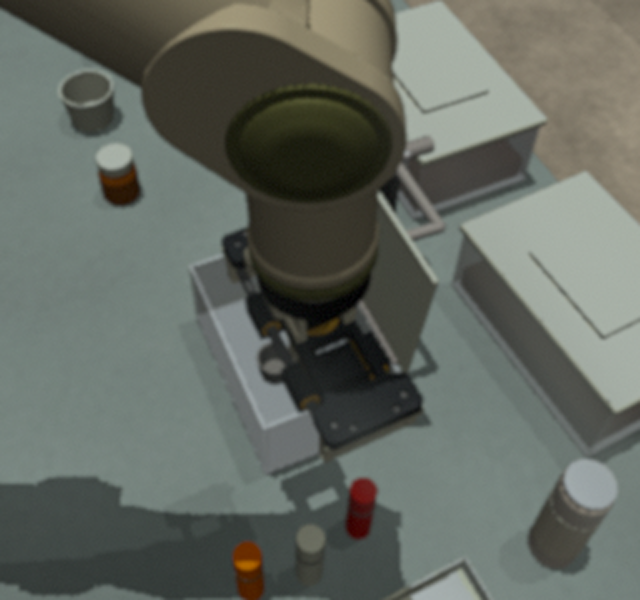

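View pics/top7.png

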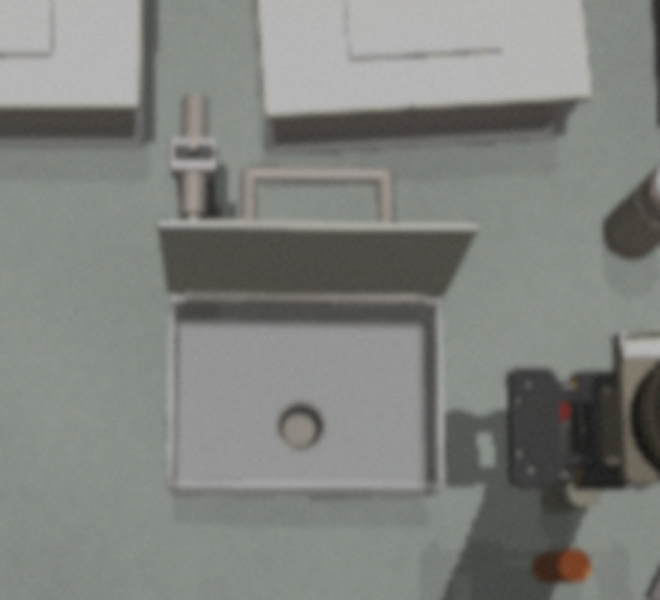

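View pics/wrist7.png

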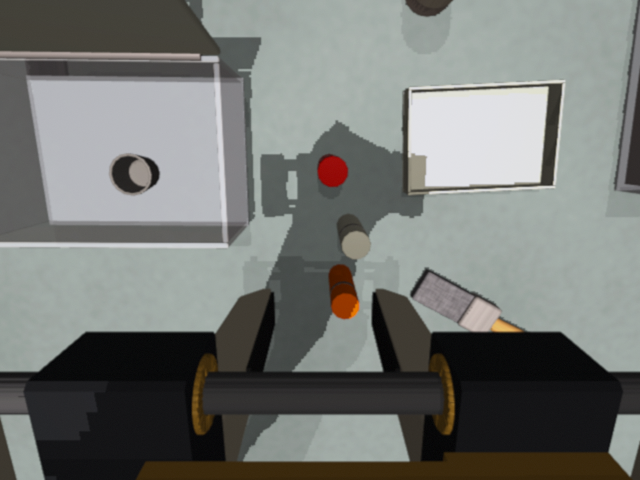

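The lid rests on the stop: in the top view the rod tip meets the lid at (190,216), and the holder shows at (300,427). The wrist view shows the white cartridge's top at (355,244), red at (333,170), orange at (345,306) and the holder at (135,173). I measure the cartridge and holder.

```bash
python3 - <<'E'
from h import *
np.set_printoptions(precision=1,suppress=True)
t=load("top7");w=load("wrist7");t0=load("top0");s0=load("scene0")
print("cart",tri([(w,355,244),(t0,434.4,283.1),(s0,335,388.3)]),onz(w,355,244,100))
print("red",onz(w,333,170,100),"or",onz(w,345,306,100))
print("holder rim", onz(t,240+300/3-.3,120+427/3-.3,40),onz(w,135,174,40))
print("box inner rear/front rim", [onz(t,240+a/3-.3,120+b/3-.3,112) for a,b in((175,297),(443,297),(437,490),(172,490))],[onz(w,a,b,112)for a,b in((228,245),(216,57))])
print("lid edge",onz(t,240+165/3-.3,120+225/3-.3,272),onz(t,240+475/3-.3,120+229/3-.3,272))
g=cv2.resize(t["frame"][245:280,322:358],None,fx=8,fy=8,interpolation=2);g2=cv2.resize(w["frame"][140:260,90:380],None,fx=2.5,fy=2.5)
cv2.imwrite("pics/g1.png",g);cv2.imwrite("pics/g2.png",g2)
E
```

```text
cart (array([ 421.9, -288.6,  100.6]), [np.float64(1.0097530216129296), np.float64(1.1109862615191703), np.float64(1.0964178502915056)]) [ 422.6 -288.   100. ]
red [ 490.5 -267.1  100. ] or [ 360.7 -279.4  100. ]
holder rim [482.3 -59.1  40. ] [483.4 -64.4  40. ]
box inner rear/front rim [array([582.8,  48.4, 112. ]), array([ 582.8, -175.6,  112. ]), array([ 421.5, -166.6,  112. ]), array([421.5,  49.8, 112. ])] [array([ 425. , -172.6,  112. ]), array([ 580.8, -172. ,  112. ])]
lid edge [599.9  49.4 272. ] [ 597.  -173.6  272. ]
```

View pics/g1.png

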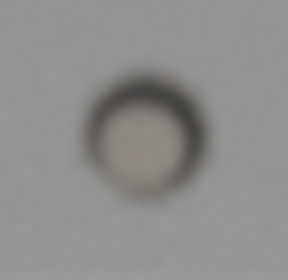

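View pics/g2.png

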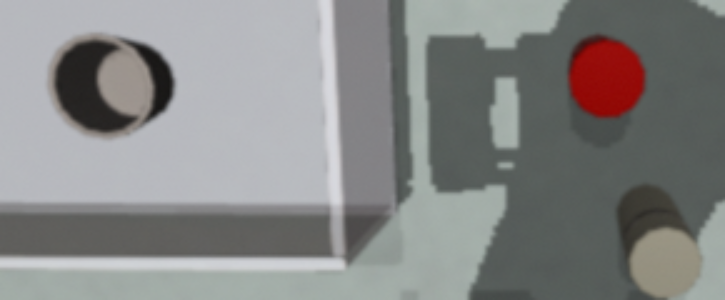

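```bash
python3 - <<'E'
from h import *
np.set_printoptions(precision=1,suppress=True)
t=load("top7");w=load("wrist7")
print("rim",onz(w,131.2,174.4,40),onz(t,339.9,261.6,40),"floor",onz(w,141,173,10),onz(t,339.9,263,10))
E
```

```text
rim [483.  -60.5  40. ] [483.4 -59.6  40. ] floor [482.6 -57.7  10. ] [483.4 -61.2  10. ]
```

>>> arm_command:
  targets:
    - {"dr": [0.7,-2,0],"delta_pos": [-9,18,10],"claw": 0.65}
    - {"dr": [0,0,0],"delta_pos": [-8,17,20],"claw": 0.65}
    - {"dr": [0,0,0],"delta_pos": [0,1,25],"claw": 0.65}
    - {"dr": [0,0,0],"delta_pos": [0,0,25],"claw": 0.65}
    - {"dr": [0,0,0],"delta_pos": [0,0,25],"claw": 0.65}
    - {"dr": [0,0,0],"delta_pos": [0,0,20],"claw": 0.65}
    - {"dr": [0,0,0],"delta_pos": [0,0,10],"claw": 0.65}
    - {"dr": [0,0,0],"delta_pos": [0,0,0],"claw": 0.65}

```text
t: 12.8
tool_pos: [431.0, -282.8, 168.2]
tool_rot: [3.139, 0.018, 0.022]
contact_force: [-1.1, 0.6, 0.7]
width: 60.5
```

```bash
python3 snap.py 8 wrist
```

```text
12.85 [ 431.2 -283.   168.9] [3.138 0.018 0.023] [ 1.1  0.3 -0.1] 60.49121869304783
```

View pics/wrist8.png

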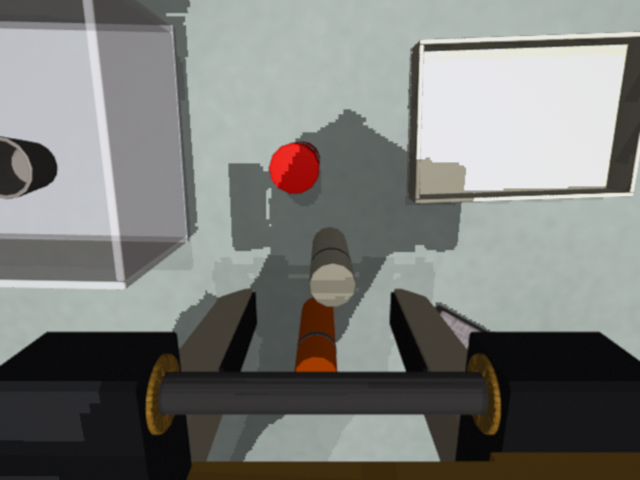

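```bash
python3 - <<'E'
from h import *
w=load("wrist8"); print(onz(w,332.5,285,100))
E
```

```text
[ 421.64450503 -289.04177832  100.        ]
```

>>> arm_command:
  targets:
    - {"dr": [0,-0.8,0.6],"delta_pos": [-7,4,0],"claw": 0.65}
    - {"dr": [0,0,0],"delta_pos": [-3,2,0],"claw": 0.65}
    - {"dr": [0,0,0],"delta_pos": [0,0,0],"claw": 0.65}

```text
t: 13.15
tool_pos: [421.8, -289.8, 171.2]
tool_rot: [3.137, 0.001, 0.005]
contact_force: [-0.4, 0.8, 0.3]
width: 60.2
```

>>> arm_command:
  targets:
    - {"dr": [0,0,0],"delta_pos": [0,0,20],"claw": 0.65}
    - {"dr": [0,0,0],"delta_pos": [0,0,20],"claw": 0.65}
    - {"dr": [0,0,0],"delta_pos": [0,0,20],"claw": 0.65}
    - {"dr": [0,0,0],"delta_pos": [0,0,20],"claw": 0.65}
    - {"dr": [0,0,0],"delta_pos": [0,0,8],"claw": 0.65}
    - {"dr": [0,0,0],"delta_pos": [0,0,0],"claw": 0.65}

```text
t: 13.75
tool_pos: [424.9, -293.1, 85.1]
tool_rot: [3.131, -0.002, 0.02]
contact_force: [0.3, -0.0, -0.2]
width: 60.6
```

>>> arm_command:
  targets:
    - {"dr": [0.5,-0.6,0],"delta_pos": [-3,-4,4],"claw": 0.65}
    - {"dr": [0,0,0],"delta_pos": [0,0,0],"claw": 0.65}

```text
t: 13.95
tool_pos: [422.2, -289.3, 82.1]
tool_rot: [3.14, -0.003, 0.004]
contact_force: [0.3, -0.4, -0.3]
width: 60.1
```

>>> arm_command:
  targets:
    - {"dr": [0,0,0],"delta_pos": [0,0,0],"claw": 0.35}
    - {"dr": [0,0,0],"delta_pos": [0,0,0],"claw": 0.1}
    - {"dr": [0,0,0],"delta_pos": [0,0,0],"claw": 0.1}
    - {"dr": [0,0,0],"delta_pos": [0,0,0],"claw": 0}
    - {"dr": [0,0,0],"delta_pos": [0,0,0],"claw": 0}
    - {"dr": [0,0,0],"delta_pos": [0,0,0],"claw": 0}

```text
t: 14.55
tool_pos: [423.1, -289.7, 84.2]
tool_rot: [3.138, -0.003, 0.009]
contact_force: [-0.2, -0.0, -0.8]
width: 27.5
```

```bash
python3 snap.py 9 wrist
```

```text
14.6 [ 423.1 -289.8   84.1] [ 3.138e+00 -3.000e-03  9.000e-03] [-0.   0.3 -1.4] 27.177158455690552
```

View pics/wrist9.png

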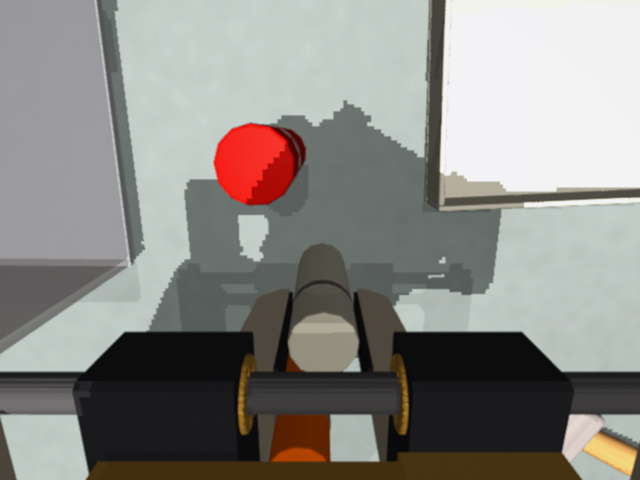

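The cartridge is gripped at width 27.5 mm, its top at (323,340) between the pads. I lift it straight up.

>>> arm_command:
  targets:
    - {"dr": [0,0,0],"delta_pos": [0,0,-8],"claw": 0}
    - {"dr": [0,0,0],"delta_pos": [0,0,-20],"claw": 0}
    - {"dr": [0,0,0],"delta_pos": [0,0,-25],"claw": 0}
    - {"dr": [0,0,0],"delta_pos": [0,0,-25],"claw": 0}
    - {"dr": [0,0,0],"delta_pos": [0,0,-25],"claw": 0}
    - {"dr": [0,0,0],"delta_pos": [0,0,-25],"claw": 0}
    - {"dr": [0,0,0],"delta_pos": [0,0,-15],"claw": 0}
    - {"dr": [0,0,0],"delta_pos": [0,0,0],"claw": 0}

```text
t: 15.4
tool_pos: [421.0, -288.8, 235.2]
tool_rot: [3.14, -0.004, 0.006]
contact_force: [-0.0, -0.7, -1.1]
width: 27.1
```

>>> arm_command:
  targets:
    - {"dr": [0,0,0],"delta_pos": [4,-15,0],"claw": 0}
    - {"dr": [0,0,0],"delta_pos": [6,-22,0],"claw": 0}
    - {"dr": [0,0,0],"delta_pos": [6,-25,0],"claw": 0}
    - {"dr": [0,0,0],"delta_pos": [7,-25,0],"claw": 0}
    - {"dr": [0,0,0],"delta_pos": [7,-25,0],"claw": 0}
    - {"dr": [0,0,0],"delta_pos": [7,-25,0],"claw": 0}
    - {"dr": [0,0,0],"delta_pos": [7,-25,0],"claw": 0}
    - {"dr": [0,0,0],"delta_pos": [7,-25,0],"claw": 0}
    - {"dr": [0,0,0],"delta_pos": [6,-22,0],"claw": 0}
    - {"dr": [0,0,0],"delta_pos": [3,-10,0],"claw": 0}
    - {"dr": [0,0,0],"delta_pos": [0,0,0],"claw": 0}

```text
t: 16.5
tool_pos: [479.2, -62.1, 229.0]
tool_rot: [3.14, -0.008, -0.007]
contact_force: [-0.5, -0.7, -0.5]
width: 27.4
```

>>> arm_command:
  targets:
    - {"dr": [0,0,0],"delta_pos": [4,-2,5],"claw": 0}
    - {"dr": [0,0,0],"delta_pos": [0,0,20],"claw": 0}
    - {"dr": [0,0,0],"delta_pos": [0,0,20],"claw": 0}
    - {"dr": [0,0,0],"delta_pos": [0,0,20],"claw": 0}
    - {"dr": [0,0,0],"delta_pos": [0,0,15],"claw": 0}
    - {"dr": [0,0,0],"delta_pos": [0,0,0],"claw": 0}

```text
t: 17.1
tool_pos: [482.6, -67.3, 144.7]
tool_rot: [3.137, -0.021, -0.006]
contact_force: [0.1, 0.1, -1.3]
width: 27.1
```

```bash
python3 snap.py 10 wrist scene
```

```text
17.2 [483.4 -67.1 146.3] [ 3.137e+00 -2.100e-02 -2.000e-03] [-0.2  0.3 -0.1] 27.486769436143984
```

View pics/wrist10.png

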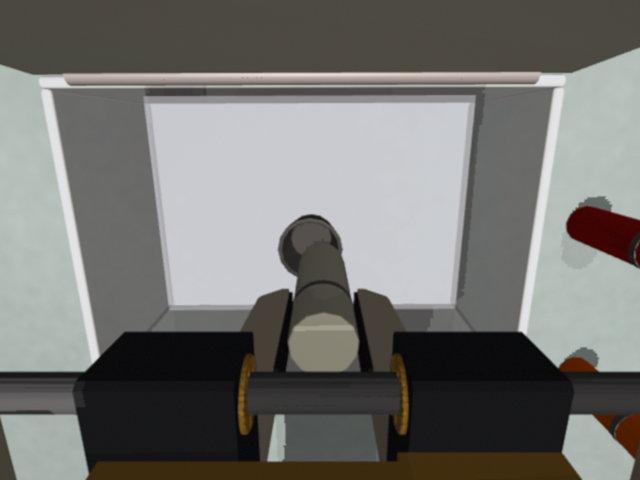

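View pics/scene10.png

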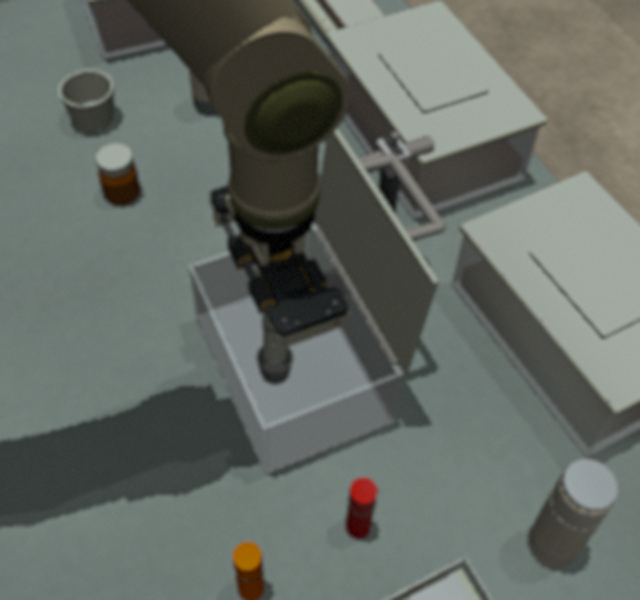

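The cartridge hangs clear above the cup. The cup rim is centred at about (310,247), slightly to the left, matching TCP y = -67 against the holder's -60.

```bash
python3 - <<'E'
from h import *
w=load("wrist10"); print(onz(w,310,247,40), onz(w,323,342,162))
E
```

```text
[484.80507097 -59.26658881  40.        ] [483.02919108 -67.45501506 162.        ]
```

>>> arm_command:
  targets:
    - {"dr": [0,0,-0.6],"delta_pos": [0,-7,0],"claw": 0}
    - {"dr": [0.2,0,0],"delta_pos": [0,0,0],"claw": 0}

```text
t: 17.4
tool_pos: [484.2, -60.3, 147.5]
tool_rot: [3.141, -0.005, 0.001]
contact_force: [-0.6, 0.0, 0.3]
width: 27.2
```

>>> arm_command:
  targets:
    - {"dr": [0,0,0],"delta_pos": [0,0,10],"claw": 0}
    - {"dr": [0,0,0],"delta_pos": [0,0,8],"claw": 0}
    - {"dr": [0,0,0],"delta_pos": [0,0,0],"claw": 0}

```text
t: 17.7
tool_pos: [485.1, -60.1, 129.6]
tool_rot: [3.141, -0.004, 0.006]
contact_force: [0.2, 0.7, -0.2]
width: 27.3
```

>>> arm_command:
  targets:
    - {"dr": [0,-0.2,0],"delta_pos": [-1,0,5],"claw": 0}
    - {"dr": [0,0,0],"delta_pos": [0,0,6],"claw": 0}
    - {"dr": [0,0,0],"delta_pos": [0,0,5],"claw": 0}
    - {"dr": [0,0,0],"delta_pos": [0,0,5],"claw": 0}
    - {"dr": [0,0,0],"delta_pos": [0,0,0],"claw": 0}

```text
t: 18.2
tool_pos: [483.9, -60.1, 106.1]
tool_rot: [3.141, -0.004, -0.002]
contact_force: [0.2, 0.1, -0.3]
width: 27.4
```

>>> arm_command:
  targets:
    - {"dr": [0,0,0],"delta_pos": [0,0,4],"claw": 0}
    - {"dr": [0,0,0],"delta_pos": [0,0,4],"claw": 0}
    - {"dr": [0,0,0],"delta_pos": [0,0,0],"claw": 0}

```text
t: 18.5
tool_pos: [484.0, -60.2, 97.5]
tool_rot: [3.141, -0.004, -0.001]
contact_force: [-0.1, -0.1, -0.8]
width: 27.3
```

>>> arm_command:
  targets:
    - {"dr": [0,0,0],"delta_pos": [0,0,1.5],"claw": 0}
    - {"dr": [0,0,0],"delta_pos": [0,0,1.5],"claw": 0}

```text
t: 18.7
tool_pos: [484.2, -60.2, 94.5]
tool_rot: [3.141, -0.004, -0.0]
contact_force: [0.5, -0.4, -0.0]
width: 27.4
```

>>> arm_command:
  targets:
    - {"dr": [0,0,0],"delta_pos": [0,0,1],"claw": 0}

```text
t: 18.8
tool_pos: [484.3, -60.2, 93.4]
tool_rot: [3.141, -0.004, 0.0]
contact_force: [0.7, -0.2, -0.6]
width: 27.0
```

>>> arm_command:
  targets:
    - {"dr": [0,0,0],"delta_pos": [0,0,1],"claw": 0}

```text
t: 18.9
tool_pos: [484.7, -60.1, 92.9]
tool_rot: [3.141, -0.004, 0.001]
contact_force: [-2.2, 1.8, 23.0]
width: 27.3
```

>>> arm_command:
  targets:
    - {"dr": [0,0,0],"delta_pos": [0,0,1],"claw": 0}

```text
t: 19.0
tool_pos: [485.1, -60.1, 92.8]
tool_rot: [3.141, -0.004, 0.003]
contact_force: [-3.6, 1.3, 24.5]
width: 27.7
```

The cartridge is on the cup floor: 24 N up at the expected height. I relax slightly, open and withdraw straight up.

>>> arm_command:
  targets:
    - {"dr": [0,0,0],"delta_pos": [-0.5,0,-0.5],"claw": 0}
    - {"dr": [0,0,0],"delta_pos": [0,0,0],"claw": 0.35}
    - {"dr": [0,0,0],"delta_pos": [0,0,0],"claw": 0.5}
    - {"dr": [0,0,0],"delta_pos": [0,0,0],"claw": 0.55}
    - {"dr": [0,0,0],"delta_pos": [0,0,0],"claw": 0.55}

```text
t: 19.5
tool_pos: [484.8, -60.1, 93.8]
tool_rot: [3.141, -0.004, 0.005]
contact_force: [0.4, -0.3, -0.5]
width: 49.3
```

>>> arm_command:
  targets:
    - {"dr": [0,0,0],"delta_pos": [0,0,-6],"claw": 0.55}
    - {"dr": [0,0,0],"delta_pos": [0,0,-15],"claw": 0.55}
    - {"dr": [0,0,0],"delta_pos": [0,0,-25],"claw": 0.55}
    - {"dr": [0,0,0],"delta_pos": [0,0,-30],"claw": 0.55}
    - {"dr": [0,0,0],"delta_pos": [0,0,-30],"claw": 0.55}
    - {"dr": [0,0,0],"delta_pos": [0,0,-30],"claw": 0.55}
    - {"dr": [0,0,0],"delta_pos": [0,15,-20],"claw": 0.55}
    - {"dr": [0,0,0],"delta_pos": [-5,30,0],"claw": 0.55}
    - {"dr": [0,0,0],"delta_pos": [-5,40,0],"claw": 0.55}
    - {"dr": [0,0,0],"delta_pos": [0,40,0],"claw": 0.55}
    - {"dr": [0,0,0],"delta_pos": [0,40,0],"claw": 0.55}
    - {"dr": [0,0,0],"delta_pos": [0,35,0],"claw": 0.55}
    - {"dr": [0,0,0],"delta_pos": [0,10,0],"claw": 0.55}
    - {"dr": [0,0,0],"delta_pos": [0,0,0],"claw": 0.55}
    - {"dr": [0,0,0],"delta_pos": [0,0,0],"claw": 0.55}

```text
t: 21.0
tool_pos: [472.6, -275.5, 261.9]
tool_rot: [3.141, 0.003, 0.008]
contact_force: [0.7, 0.0, 0.3]
width: 51.3
```

```bash
python3 snap.py 11 top wrist scene
```

```text
21.15 [ 472.9 -274.8  261.9] [3.141 0.006 0.008] [ 0.1  0.  -0.5] 50.76620948924877
```

View pics/top11.png

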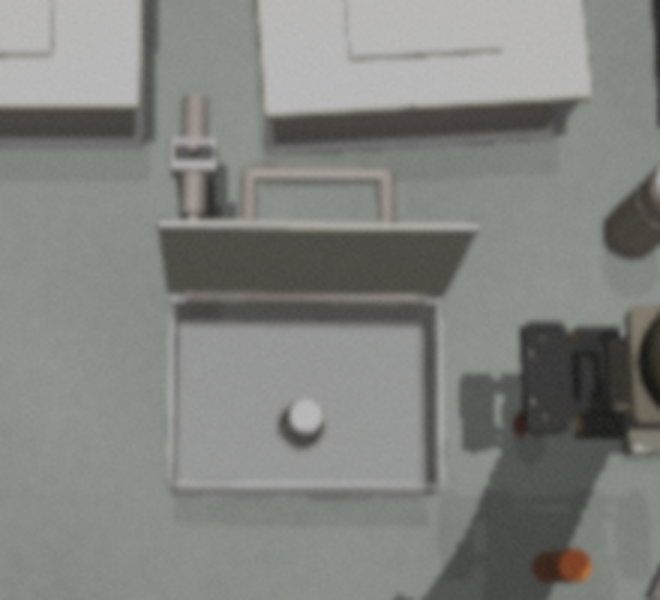

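View pics/wrist11.png

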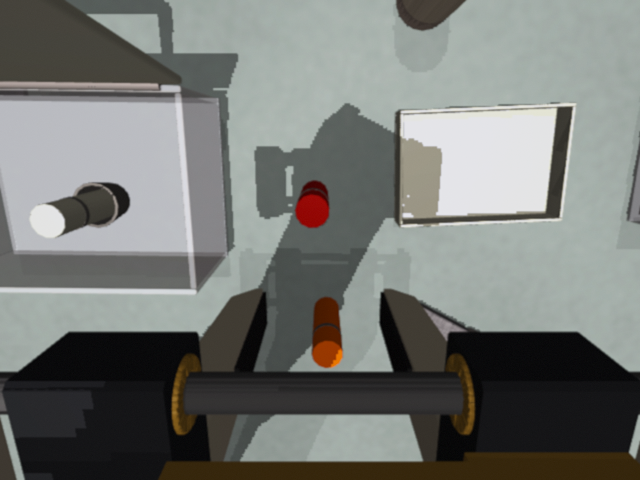

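View pics/scene11.png

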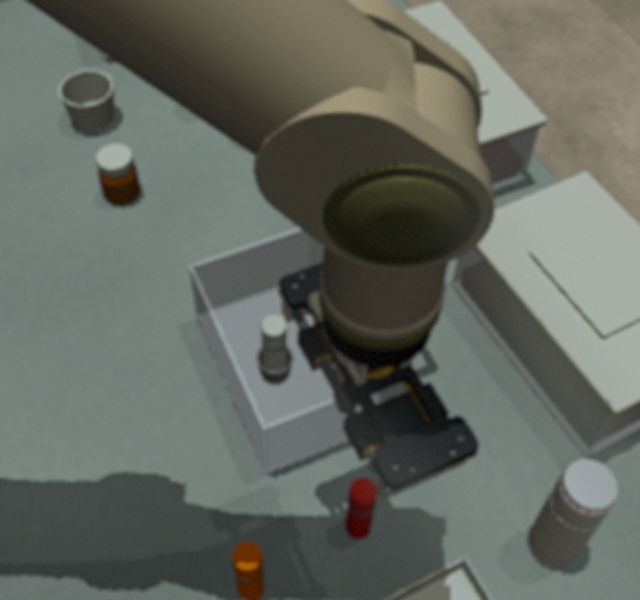

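The cartridge stands in the cup (top view (305,415)), and the lid and rod contact look the same as before. A last numeric check.

```bash
python3 - <<'E'
from h import *
np.set_printoptions(precision=1,suppress=True)
t=load("top11");w=load("wrist11");s=load("scene11");t7=load("top7");t0=load("top0")
print("cart top",onz(t,240+305/3-.3,120+416/3-.3,110),onz(w,47,220,110),tri([(t,341.3,258.4),(w,47,220)]))
d=cv2.absdiff(t["frame"],t7["frame"])[180:222,285:402].max(); print("lid region max diff",d)
d=cv2.absdiff(t["frame"],t0["frame"]).max(2)
for n,b in dict(cups=(170,310,120,225),tray=(225,275,440,515),canc=(165,212,435,485)).items(): print(n,d[b[0]:b[1],b[2]:b[3]].max())
E
```

```text
cart top [482.7 -59.5 110. ] [483.5 -60.6 110. ] (array([483. , -59.4, 108.1]), [np.float64(0.1218815604387572), np.float64(0.12188156043886426)])
lid region max diff 8
cups 22
tray 147
canc 103
```

```bash
python3 -c "
from rig import manip
print(manip.close_job())"
```

```text
the job is handed in; nothing more can be done
None
```

I opened the lid onto its spring stop, stood the white cartridge in the holder, and handed the job in at about 21 s. No verdict was reported.

- **Lid:** I pushed the handle bar up and over with closed fingers, then pressed the lid's underside. The force began to rise at TCP x ≈ 581. I pressed on to about 8 N at the tool, which I estimate is 3 to 4 mm of buffer travel and about 5 N on the stop, held it there, then backed off. The stop force was not read directly. The lid now leans about 1.65 rad against the buffer, and its picture region did not change (beyond image noise) from letting go to the last look.
- **Cartridge:** I lowered it in small steps until the cup floor took the load. That load read 24 N at the tool for a moment. I then released it and withdrew straight up. In the last check its top was at (483, -59.4, 108), against a holder axis of (483, -60) and an expected top of 110 mm, so it is upright and centred within about 1 mm.
- **Bystanders:** the jar, the pot and the two cans on the left look unmoved. My image comparison failed for the tray and the can on the right, probably because the arm covered them in the last top view. The wrist view showed the tray standing normally and part of that can, and the arm never went near either of them.

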